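Load the heat press and start it touch-free

TASK

With the fingertips, push the loaded carrier all the way into the heat press, until its upright end plate rests against the ends of the guide rails. Then start the press touch-free: point straight down at the flat round sensor window, with the fingertips two or three centimetres above its middle, keep them there for two seconds without touching the station, then draw the hand well away (at least 15 cm). Only push the carrier, never lift it, and touch neither the press head nor any of the three control stations; leave the other things on the bench where they are.

Things in the scene. Friction and masses are not known exactly. Their poses are not given: they have to be found in the camera images.
- carrier: Loose aluminium carrier, 0.5 to 1 kg, between the guide rails: plate 260 x 103 x 12 mm, white tile clamped on its inner end, upright end plate at its outer end 160 wide, 12 thick, 52 high. Origin: middle of the foot of the end plate's INNER face. x points the way it is pushed in, z up; the flat outer push face lies at x = -12. Slides freely (a few N). Starts 60 to 120 mm short of home.
- rail_ends (a point): On the press's base plate (top 12 mm above the table), midway between the near ends of its two steel rails. x points along the rails into the press, z up. Rails 22 mm high, 12 wide, 120 between centres, beginning at x = 0, where the end plate stops: the carrier's origin is then at this point. The base plate reaches to x = -180 and y = +-90 mm. Fixed.
- head: Fixed hot head of the press over the rails, not to be touched. Origin on the table right below rail_ends, same axes. Upper platen from x = 120 to 270 mm, y = +-75, underside 100 mm above the table; grey housing above it up to 272 mm high, column behind.
- sensor_window (a point): Touch-free sensor: centre of the flat black round window (38 mm across, in a flat 58 mm steel ring) on top of a round grey control station. The point lies on the window's face, 55 mm above the table; z up. It notices fingertips held within about 15 mm of its middle and up to 50 mm above it.
- sensor_station: The loose round control station (0.7 kg) that carries the flat sensor window: 76 mm across at the foot, 55 mm high. Origin: centre of its underside, z up. Not to be touched.
- button_station: A like station that carries a black mushroom push button (50 mm across), 88 mm high overall. Origin: centre of its underside. Not to be touched. It and the other two stations stand in a row in any order, 95 to 145 mm apart in x.
- selector_station: A like station that carries a black rotary selector with a raised bar grip, 81 mm high overall. Origin: centre of its underside. Not to be touched.
- tape: Bystander: loose cardboard tape ring lying flat, 60 mm across, 25 mm high; origin at the centre of its underside.
- blank: Bystander: loose spare white tile 80 x 80 x 8 mm lying on the bench; origin at the centre of its underside.

How it is judged (in metres and radians):
On the way, in this order (a step that is already met when the one before it is completed fails the run):
1. the carrier is fully home: its end plate within 4 mm of the rail ends (x of carrier in the frame of rail_ends above -0.004 m and z of carrier in the frame of rail_ends below 0.004 m and angle between the x axis of carrier and the x axis of rail_ends, either way round below 0.05 rad), for 0.3 s.
2. the fingertips dwell just above the sensor window (grasp point within 20 mm of its axis and 20 to 75 mm above it) for 1.5 s (all of step 1 and horizontal distance between the grasp point and sensor_window below 0.02 m and z of the grasp point in the frame of sensor_window between 0.02 and 0.075 m), for 1.5 s.
At the end, for the whole second after the job is handed in: The carrier is at rest, its end plate within 4 mm of the rail ends and flat on the base plate; the hand is more than 12 cm from the sensor window; the three stations stand where they were (6 mm), and so do the tape ring and the spare tile (10 mm) (all of step 1 and linear speed of carrier below 0.01 m/s and distance between the grasp point and sensor_window above 0.12 m and distance of each of sensor_station, button_station, selector_station from where it was at the start of the episode below 0.006 m and angle between each of sensor_station, button_station, selector_station's own z axis and vertical below 0.05 rad and distance of each of tape, blank from where it was at the start of the episode below 0.01 m); the robot touches nothing.
It fails at once if the carrier is lifted (12 mm) or tipped (z of carrier in the frame of rail_ends above 0.012 m or angle between carrier's own z axis and vertical above 0.12 rad).
It fails at once if the sensor station is touched or moved (contact force between any of the fingers, the arm and sensor_station above 0.3 N or distance of sensor_station from where it was at the start of the episode above 0.006 m).
It fails at once if the button or selector station is touched or moved (contact force between any of the fingers, the arm and button_station above 0.3 N or distance of any of button_station, selector_station from where it was at the start of the episode above 0.006 m or contact force between any of the fingers, the arm and selector_station above 0.3 N).
It fails at once if the press head is touched (contact force between any of the fingers, the arm and head above 0.5 N).
It fails at once if the tape ring or the spare tile is disturbed (distance of any of tape, blank from where it was at the start of the episode above 0.01 m).
It also fails if it takes over 51 s, if anything falls off the work surface, if the arm or the gripper's body presses on something with over 40 N, if the wrist force passes 120 N, or if a joint passes its speed limit or range.

ROBOT

A 6-joint arm with a two-finger parallel gripper is mounted at the origin on the work surface. World frame = base frame: x ahead of the robot, y to its left, z up, the work surface at z = 0. Lengths are in m, angles in degrees, forces in N, time in s.
With the tool pointing down it reaches from about 0.4 to 0.825 m from the base axis. Payload 7 kg.
Tool frame: the origin (TCP) lies between the finger pads; the fingertips stand 19 mm ahead of it and the grasp point (between the pads) is the TCP; z points along the fingers, y is the line along which they close (so a half turn about z gives the same grasp; the last joint's range is limited). The gripper opens to 88 mm and grips with 3 to 60 N. Pads are 19 mm wide; open, the fingers measure 130 mm over their backs; the gripper's body (78 mm by 193 mm) begins 47 mm behind the grasp point.
Start: joints at [-59.181, 20.546, 0.682, 0, -70.136, -16.507], TCP at [0.167, -0.654, 0.246] pointing down, gripper open.
Joint ranges: [-176.03, 176.03], [-82.01, 121.73], [-58.28, 71.71], [-173.87, 95.51], [-174.79, -0.11], [-173.66, 173.66]. Speed limits (degrees/s): [136.94, 136.94, 172.46, 180, 180, 180].

INTERFACE

Orientations are given as [roll, pitch, yaw] about the fixed x, y, z axes, in that order (R = Rz(yaw) Ry(pitch) Rx(roll)).
In Python, from plant import get_obs, snapshot, close_job, spot_in, spot_point gives the robot as it stands.
- The arm moves only by the tool play_rows, never from a script. Its argument "plan" is a list of rows, each a list of 6 numbers: the shift along the tool's x, y, z in cm, then the turn, a rotation vector about the tool's x, y, z in degrees. A call has 1 to 20 rows; each row shifts and turns the commanded pose from where the row before left it, along the tool's axes as they then stand; what a row does not reach is not made up. A row lasts 1/12 s, in which the tool goes at most 41.7 mm and 7.16 degrees, less where a joint would pass 70% of its speed; a pose out of reach is approached as far as the arm can. A call is refused whole if a number of a shift passes 4.17 or a number of a turn 7.16, either way. A call with a gripper value outside its range is refused whole. "grip" is the finger opening in cm, from 0 to 8.76, set as the call begins (left out, the last holds). The fingers move at their own pace and stop on an object; the grip force is fixed at half the most. Time passes only in rows, so rows that do not move let the fingers close. It gives the time, the measured TCP pose, the force, the opening and the grip force at its end, in the units of the state.
- get_obs(): the state, without advancing time (a new reading comes with each control period).
- snapshot(name): name is "side" or "top" or "wrist"; returns a dict with "frame" (480x640x3 uint8, red, green, blue), "fx", "fy", "cx", "cy" (pixels), "position" and "attitude" of the camera in the world. Camera axes: x right, y down, z forward; pixel columns grow to the right and rows downward; lengths in m; the calibration is good to about 2 mm. A picture is of the moment at which its call begins. There is no depth.
- close_job(): hands the job in; it is judged then, once.
Trained networks look in the newest picture that a camera, given by its name, has taken for a name from the list of things; names that differ only in an ending like _2 or _b are one class to them, and where a whole thing is asked for, a point or a joint stands for the part that bears it (a point fixed in the world has none). Each returns a list of dicts, best first, with "score" (0 to 1); they miss things now and then, are a little off and sometimes report something else, mostly with a low value. They report only what shows in the picture. A call takes as long as a camera call.
- spot_in(camera, thing): "position" ([x, y, z] in m, in world coordinates, good to about 4 mm: the middle of the surface that is visible of it).
- spot_point(camera, thing): "position" ([x, y, z] in m, in world coordinates, good to about 4 mm: a listed point, or the origin of a listed thing).
The state is a dict: "clock": time; "joint_pos": joint angles; "qvel": joint speeds; "tau": joint torques, N m; "tool_pos": TCP position; "orientation": TCP orientation; "force": force on the tool from outside, world axes, zero at the start; "moment": the same for the moment, N m; "opening": finger opening in m; "gripper_force": force on a finger pad.
Only numpy, scipy, OpenCV 4.12 (cv2) and the standard library are available. Lean on these libraries where they do the work, as an engineer would, in place of code of your own. Each camera call takes 0.05 s, during which the arm holds its last target. There are 200 camera calls.

## Working session

There is one attempt and no reset: what is moved stays moved. The work goes in short steps, Python scripts to look and compute and a tool call to move; the robot and the scene stay as the last step left them, time stands still between calls to the robot, and variables do not carry over. Pictures are saved under pics/ and viewed, at most 10 in all, crops included, and the job is handed in when it is done.

Besides the shell and the picture viewer there is one more tool, called after ">>>" as name(argument=value, ...) on one line, values as JSON. play_rows: Moves the arm, as the interface text tells. Its arguments: {"type":"object","properties":{"plan":{"type":"array","items":{"type":"array","items":{"type":"number"}}},"grip":{"type":"number"}},"required":["plan"]}

```bash
mkdir -p pics
python3 - <<'E'
from plant import *
import cv2,numpy as np
for c in("top","side"):
    s=snapshot(c); cv2.imwrite(f"pics/{c}1.png",s["frame"][:,:,::-1])
    print(c,s["fx"],s["cx"],s["cy"],np.round(s["position"],3),s["attitude"])
    for t in("carrier","rail_ends","head","sensor_window","sensor_station","button_station","selector_station","tape","blank"):
        print(t,[(np.round(d["position"],4).tolist(),round(d["score"],2)) for d in spot_point(c,t)[:3]])
o=get_obs();print(o["clock"],o["tool_pos"],o["orientation"],o["force"])
E
```

```text
top 475.60995002130954 327.15079461478734 237.6485067176607 [0.361 0.185 0.853] [-169.6312044    -0.83736737  -89.66739995]
carrier [([0.6184, -0.0104, 0.0156], 0.64)]
rail_ends []
head []
sensor_window [([0.6231, 0.2535, 0.0549], 0.91)]
sensor_station [([0.6195, 0.2538, -0.0008], 0.89)]
button_station [([0.4987, 0.2799, -0.0037], 0.93)]
selector_station [([0.3638, 0.2594, -0.0017], 0.58)]
tape [([0.3982, 0.0778, 0.0011], 0.75)]
blank [([0.5046, 0.457, -0.0033], 0.88)]
side 514.8141712274388 314.15526215171235 244.305617352126 [0.18  0.651 0.585] [-132.09155075    0.25697907 -145.17773201]
carrier [([0.6161, -0.0115, 0.0099], 0.6)]
rail_ends [([0.3615, 0.2631, 0.0026], 0.53)]
head []
sensor_window [([0.6208, 0.2539, 0.0528], 0.72)]
sensor_station [([0.6232, 0.2538, 0.0001], 0.98)]
button_station [([0.4975, 0.2805, 0.0019], 0.89)]
selector_station [([0.3673, 0.2639, 0.0001], 0.72)]
tape [([0.3985, 0.0745, 0.0011], 0.7)]
blank [([0.5001, 0.4477, -0.0036], 0.72)]
1.0 [ 0.16683284 -0.65403261  0.24556543] [-1.79999890e+02 -2.15912442e-04 -1.65688333e+02] [-0.2872985  1.1154229 -0.2096361]
```

View pics/top1.png

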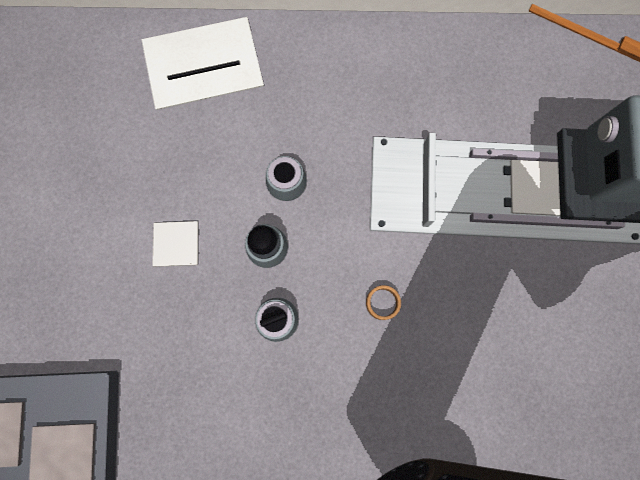

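View pics/side1.png

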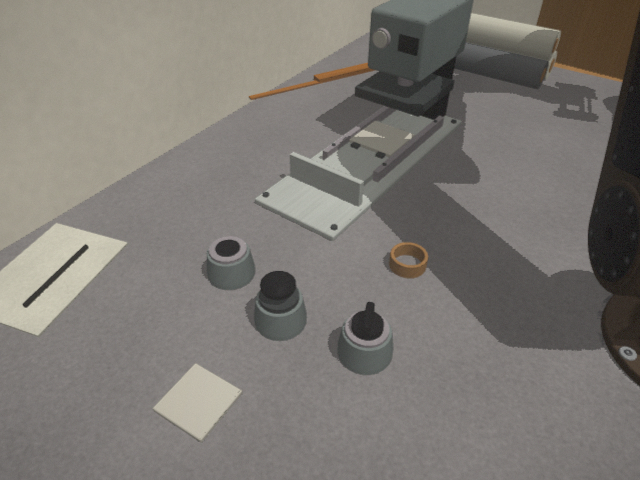

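The top view shows the press at right. The carrier's end plate is near (429,179), the rails begin near column 471, and the push direction is about -y. The stations run sensor (285,175), button (264,242), selector (275,318), and the tape is at (383,302). I'll zoom in to measure the rail axis.

```bash
cat > h.py <<'E'
import numpy as np
from scipy.spatial.transform import Rotation as R
def ray(s,u,v,z):
    d=R.from_euler("xyz",s["attitude"],degrees=True).apply([(u-s["cx"])/s["fx"],(v-s["cy"])/s["fy"],1])
    p=np.array(s["position"]); return p+d*(z-p[2])/d[2]
E
python3 - <<'E'
from plant import *
from h import *
import cv2
s=snapshot("top")
c=s["frame"][120:250,360:560,::-1]
cv2.imwrite("pics/c1.png",cv2.resize(c,None,fx=4,fy=4,interpolation=cv2.INTER_CUBIC))
print(ray(s,285,172,.055))
E
```

```text
[0.62270619 0.24901531 0.055     ]
```

View pics/c1.png

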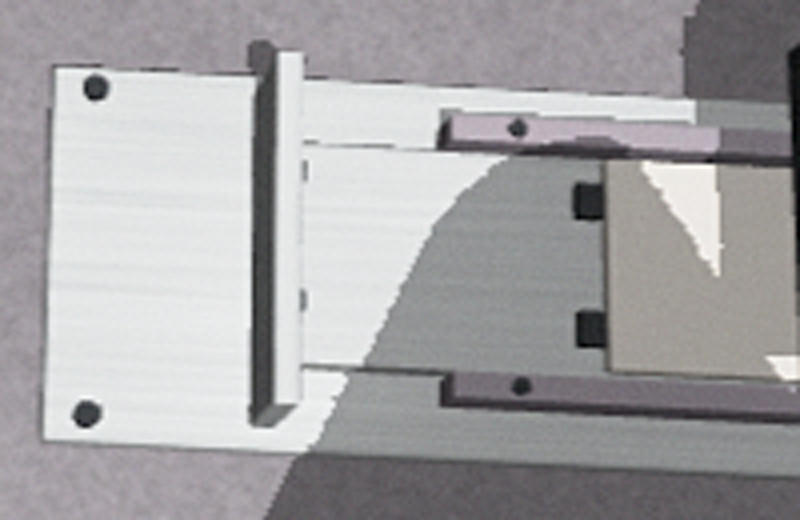

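The crop shows the end plate's top edge from (273,53) to (274,405), the rail near ends at crop column ~452, and the base corners at (53,65) and (43,440).

Run:
```python
from plant import *
from h import *
s=snapshot("top")
f=lambda x,y,z:ray(s,360+x/4,120+y/4,z)
A,B=f(53,65,.012),f(43,440,.012); print("base",A,B,np.linalg.norm(A-B))
C=f(452,113,.034);D=f(452,403,.034);print("rail",C,D,np.linalg.norm(C-D))
E=f(273,53,.064);F=f(275,408,.064);print("plate outer",E,F,np.linalg.norm(E-F)); G=f(302,53,.064);H=f(300,400,.064);print("inner",G,H)
# axis from base long edges & rail edges
for p,q,z in(((53,65),(690,98),.012),((43,440),(790,475),.012),((453,113),(780,130),.034),((452,403),(795,421),.034)):
    d=f(*q,z)-f(*p,z); print(np.degrees(np.arctan2(d[1],d[0])))
m=(A+B)/2;r=(C+D)/2;d=r-m;print("len",np.linalg.norm(d[:2]),np.degrees(np.arctan2(d[1],d[0])),m,r)
for i in range(3):
    snapshot("top");snapshot("side")
    for c in("top","side"):
        for t in("carrier","rail_ends","sensor_window"):print(c,t,[np.round(x["position"],4).tolist()+[round(x["score"],2)] for x in spot_point(c,t)[:2]])
```

```text
base [0.70843923 0.08879815 0.012     ] [0.52925324 0.09540949 0.012     ] 0.17930792017431568
rail [ 0.67835961 -0.09043539  0.034     ] [ 0.54312422 -0.08372467  0.034     ] 0.13540179167489444
plate outer [ 0.69367905 -0.00242539  0.064     ] [0.53357633 0.00193497 0.064     ] 0.16016208221073255
inner [ 0.69383216 -0.01525553  0.064     ] [ 0.53715953 -0.00886579  0.064     ]
-92.45795056015305
-92.23380316462423
-92.47379099069697
-92.55216236557948
len 0.17936703610384072 -92.58967124885672 [0.61884624 0.09210382 0.012     ] [ 0.61074191 -0.08708003  0.034     ]
top carrier [[0.6164, -0.0106, 0.0138, 0.75]]
top rail_ends []
top sensor_window [[0.6238, 0.2539, 0.0532, 0.98], [0.4009, 0.0789, 0.0033, 0.22]]
side carrier [[0.6187, -0.0139, 0.013, 0.71], [0.6226, 0.2563, 0.0055, 0.29]]
side rail_ends []
side sensor_window [[0.6222, 0.2515, 0.0539, 0.84]]
top carrier [[0.6158, -0.0112, 0.0143, 0.89]]
top rail_ends []
top sensor_window [[0.6224, 0.2528, 0.0515, 0.61]]
side carrier [[0.6182, -0.0106, 0.0136, 0.83]]
side rail_ends []
side sensor_window [[0.6231, 0.2507, 0.0533, 0.56]]
top carrier [[0.6176, -0.0107, 0.0146, 0.87]]
top rail_ends []
top sensor_window [[0.6217, 0.255, 0.0559, 0.6]]
side carrier [[0.6165, -0.0118, 0.0117, 0.79]]
side rail_ends []
side sensor_window [[0.6215, 0.2544, 0.0545, 0.91], [0.4987, 0.2793, 0.0005, 0.24]]
```

>>> play_rows(plan=[[0,0,-3,0,0,0],[0,0,-4,0,0,0],[0,0,-4,0,0,0],[0,0,-4,0,0,0],[0,0,-1,0,0,-5],[0,0,0,0,0,-7],[0,0,0,0,0,-7],[0,0,0,0,0,-7],[0,0,0,0,0,-7],[0,0,0,0,0,-7],[0,0,0,0,0,-7],[0,0,0,0,0,-7],[0,0,0,0,0,-7],[0,0,0,0,0,-7],[0,0,0,0,0,-5.3],[0,0,0,0,0,0]], grip=4)

```text
clock: 3.63
tool_pos: [0.1669, -0.654, 0.4055]
orientation: [-180.0, 0.0, -92.1]
force: [-0.6, 0.1, -0.5]
opening: 0.0401
gripper_force: 0.0
```

>>> play_rows(plan=[[-2,-1,0,0,0,0],[-3.4,-1.95,0,0,0,0],[-3.4,-1.95,0,0,0,0],[-3.4,-1.95,0,0,0,0],[-3.4,-1.95,0,0,0,0],[-3.4,-1.95,0,0,0,0],[-3.4,-1.95,0,0,0,0],[-3.4,-1.95,0,0,0,0],[-3.4,-1.95,0,0,0,0],[-3.4,-1.95,0,0,0,0],[-3.4,-1.95,0,0,0,0],[-3.4,-1.95,0,0,0,0],[-3.4,-1.95,0,0,0,0],[-3.4,-1.95,0,0,0,0],[-3.4,-1.95,0,0,0,0],[-3.4,-1.95,0,0,0,0],[-3.4,-1.95,0,0,0,0],[-3.4,-1.95,0,0,0,0],[-3.4,-1.95,0,0,0,0],[-3.4,-1.95,0,0,0,0]])

```text
clock: 5.3
tool_pos: [0.5753, -0.0026, 0.4059]
orientation: [-180.0, 0.0, -92.6]
force: [0.4, -1.2, 0.8]
opening: 0.0401
gripper_force: 0.0
```

>>> play_rows(plan=[[-3.4,-1.95,0,0,0,0],[-3,-1.5,1,0,0,0],[-1,-0.45,3,0,0,0],[0,0,4,0,0,0],[0,0,4,0,0,0],[0,0,4,0,0,0],[0,0,4,0,0,0],[0,0,4,0,0,0],[0,0,4,0,0,0],[0,0,3,0,0,0],[0,0,2,0,0,0],[0,0,1,0,0,0],[0,0,0,0,0,0],[0,0,0,0,0,0]])

```text
clock: 6.47
tool_pos: [0.6173, 0.0679, 0.0661]
orientation: [-180.0, -0.0, -92.5]
force: [0.2, 0.4, 0.1]
opening: 0.0401
gripper_force: 0.0
```

Run:
```python
from plant import *
import cv2
o=get_obs();print(o["clock"],o["tool_pos"],o["orientation"],o["force"])
s=snapshot("side");cv2.imwrite("pics/s2.png",s["frame"][:,:,::-1])
```

```text
6.4667 [0.61730992 0.06790659 0.06609269] [-1.79984450e+02 -1.47354585e-02 -9.24500521e+01] [0.22469448 0.37511084 0.0958707 ]
```

View pics/s2.png

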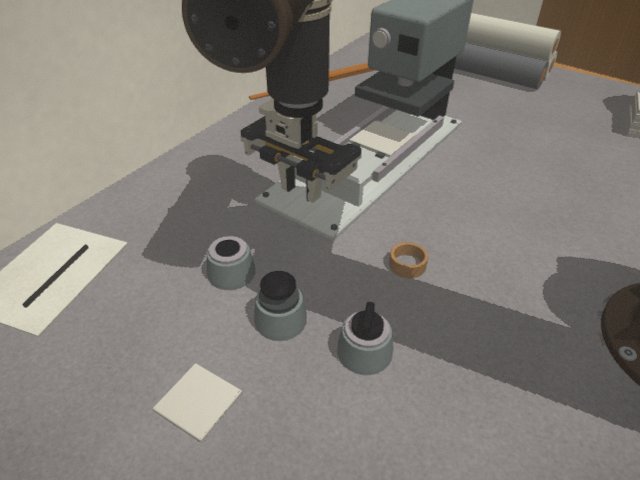

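The picture shows the two fingers around (305,185), over the base plate in front of the end plate and clear of everything else. Next I lower 2 cm and push gently.

>>> play_rows(plan=[[0,0,1,0,0,0],[0,0,1,0,0,0],[1,0,0,0,0,0],[1,0,0,0,0,0],[1,0,0,0,0,0],[1,0,0,0,0,0],[0.5,0,0,0,0,0],[0.3,0,0,0,0,0],[0.3,0,0,0,0,0],[0.3,0,0,0,0,0],[0.3,0,0,0,0,0],[0.3,0,0,0,0,0],[0.4,0,0,0,0,0],[0.4,0,0,0,0,0],[0.4,0,0,0,0,0],[0.4,0,0,0,0,0],[0.4,0,0,0,0,0],[0.4,0,0,0,0,0],[0.4,0,0,0,0,0],[0.4,0,0,0,0,0]])

```text
clock: 8.18
tool_pos: [0.6131, -0.0244, 0.0457]
orientation: [-180.0, 0.0, -92.4]
force: [-0.1, 4.1, 1.2]
opening: 0.04
gripper_force: 2.4
```

>>> play_rows(plan=[[0.4,0,0,0,0,0],[0.4,0,0,0,0,0],[0.4,0,0,0,0,0],[0.4,0,0,0,0,0],[0.4,0,0,0,0,0],[0.4,0,0,0,0,0],[0.4,0,0,0,0,0],[0.4,0,0,0,0,0],[0.2,0,0,0,0,0],[0.2,0,0,0,0,0],[0,0,0,0,0,0]])

```text
clock: 9.1
tool_pos: [0.6115, -0.0606, 0.0456]
orientation: [-180.0, -0.0, -92.4]
force: [1.0, 1.9, 0.5]
opening: 0.04
gripper_force: 0.9
```

Run:
```python
from plant import *
import cv2
s=snapshot("top")
c=s["frame"][100:270,340:580,::-1]
cv2.imwrite("pics/c2.png",cv2.resize(c,None,fx=3,fy=3,interpolation=cv2.INTER_CUBIC))
```

```text
(no output)
```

View pics/c2.png

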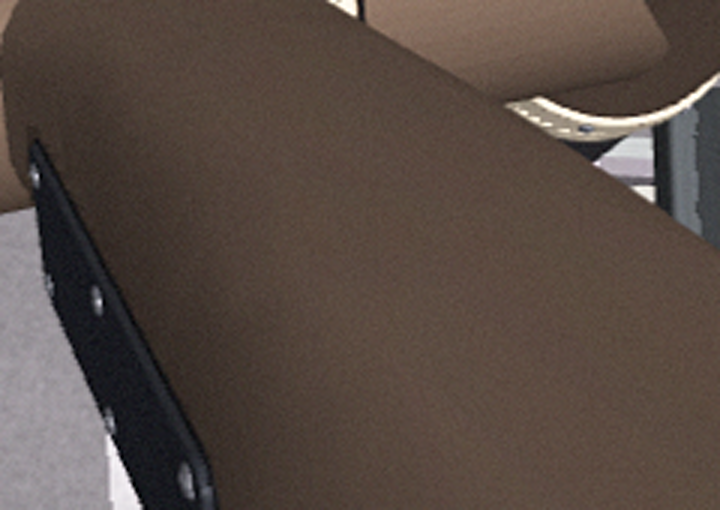

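The arm hides the carrier from the top camera, so I'll finish the push by force.

>>> play_rows(plan=[[0.1,0,0,0,0,0],[0.1,0,0,0,0,0],[0.1,0,0,0,0,0],[0.1,0,0,0,0,0],[0.1,0,0,0,0,0]])

```text
clock: 9.57
tool_pos: [0.6113, -0.0627, 0.0456]
orientation: [-180.0, 0.2, -92.4]
force: [-3.3, 23.2, 6.1]
opening: 0.04
gripper_force: 11.8
```

>>> play_rows(plan=[[0.1,0,0,0,0,0],[0,0,0,0,0,0],[0,0,0,0,0,0],[0,0,0,0,0,0],[0,0,0,0,0,0]])

```text
clock: 9.98
tool_pos: [0.6113, -0.0627, 0.0456]
orientation: [-180.0, 0.2, -92.4]
force: [-3.1, 22.9, 4.8]
opening: 0.0404
gripper_force: 11.2
```

Run:
```python
from plant import *
import cv2
s=snapshot("side")
c=s["frame"][70:250,230:470,::-1]
cv2.imwrite("pics/c3.png",cv2.resize(c,None,fx=3,fy=3,interpolation=cv2.INTER_CUBIC))
```

```text
(no output)
```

View pics/c3.png

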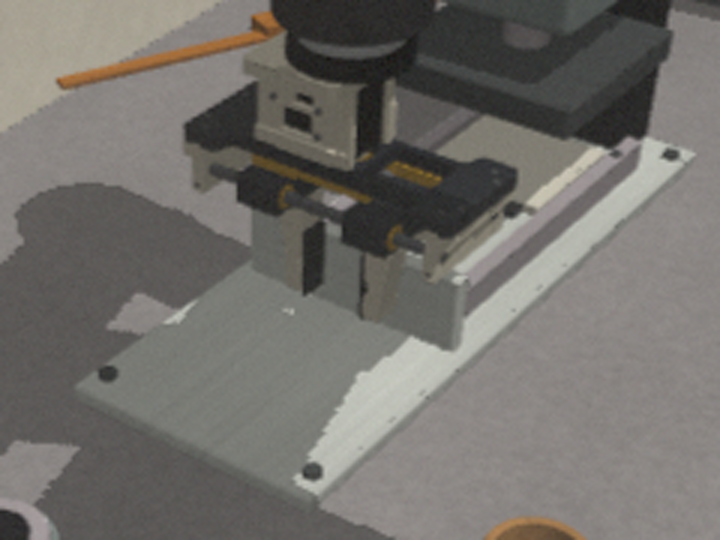

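The side crop shows the rail's near end at (470,290) right at the end plate, and the tool stayed put with ~23 N on it, so the carrier is home. Next I back off and rise, with the fingers closing.

>>> play_rows(plan=[[-0.3,0,0,0,0,0],[-0.5,0,0,0,0,0],[-1,0,0,0,0,0],[-2,0,0,0,0,0],[-2,0,0,0,0,0],[0,0,-2,0,0,0],[0,0,-3,0,0,0],[0,0,-4,0,0,0],[0,0,-4,0,0,0],[-1,0,-4,0,0,0],[-2,0,-2,0,0,0],[-3,0,0,0,0,0],[-4,0,0,0,0,0],[-4,0,0,0,0,0],[-4,0,0,0,0,0],[-2,0,0,0,0,0],[-1,0,0,0,0,0],[0,0,0,0,0,0]])

```text
clock: 11.53
tool_pos: [0.622, 0.2037, 0.2347]
orientation: [179.9, -0.1, -92.3]
force: [0.3, -0.2, -0.5]
opening: 0.0398
gripper_force: 0.0
```

>>> play_rows(plan=[[0,0,0,0,0,0],[0,0,0,0,0,0]], grip=0)

```text
clock: 11.7
tool_pos: [0.6222, 0.2007, 0.2354]
orientation: [180.0, -0.0, -92.4]
force: [0.4, -0.3, 0.7]
opening: 0.0319
gripper_force: 0.0
```

Run:
```python
from plant import *
from h import *
import cv2
s=snapshot("top")
c=s["frame"][100:270,340:580,::-1]
cv2.imwrite("pics/c4.png",cv2.resize(c,None,fx=3,fy=3,interpolation=cv2.INTER_CUBIC))
snapshot("side")
for c in("top","side"):
  for t in("carrier","sensor_window","sensor_station"): print(c,t,[np.round(x["position"],4).tolist()+[round(x["score"],2)] for x in spot_point(c,t)[:2]])
print(get_obs()["tool_pos"])
```

```text
top carrier [[0.6152, -0.0885, 0.0157, 0.91]]
top sensor_window [[0.6224, 0.2509, 0.0526, 0.82]]
top sensor_station [[0.6203, 0.2547, -0.0009, 0.69]]
side carrier [[0.617, -0.0892, 0.0146, 0.69]]
side sensor_window [[0.6234, 0.2525, 0.0541, 0.92]]
side sensor_station [[0.6239, 0.2543, 0.002, 0.88]]
[0.62247449 0.20126111 0.23570772]
```

View pics/c4.png

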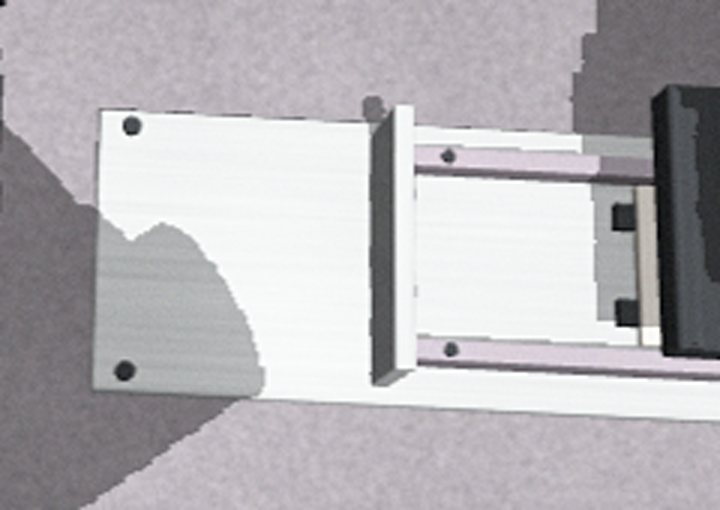

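The top crop shows the end plate at (410,240) flush against both rail ends, and the detector puts the carrier at y ≈ -0.0885, so it is home. Next I go to the window with closed fingers.

>>> play_rows(plan=[[-2,0.1,0,0,0,0],[-2,0.1,0,0,0,0],[-1.2,0,0,0,0,0],[0,0,0,0,0,0],[0,0,0,0,0,0],[0,0,2,0,0,0],[0,0,2,0,0,0],[0,0,2,0,0,0],[0,0,2,0,0,0],[0,0,1,0,0,0],[0,0,1,0,0,0],[0,0,0.5,0,0,0],[0,0,0,0,0,0],[0,0,0,0,0,0],[0,0,0,0,0,0]], grip=0)

```text
clock: 13.35
tool_pos: [0.6232, 0.254, 0.1317]
orientation: [-179.9, 0.0, -92.4]
force: [-0.4, 0.1, -0.5]
opening: -0.0003
gripper_force: 0.0
```

>>> play_rows(plan=[[0,0,1,0,0,0],[0,0,1,0,0,0],[0,0,0.7,0,0,0],[0,0,0.5,0,0,0],[0,0,0,0,0,0],[0,0,0,0,0,0],[0,0,0,0,0,0],[0,0,0,0,0,0]])

```text
clock: 14.02
tool_pos: [0.6228, 0.2539, 0.099]
orientation: [-180.0, 0.0, -92.4]
force: [-1.5, 0.3, -0.3]
opening: 0.0006
gripper_force: 0.0
```

Run:
```python
from plant import *
import cv2
s=snapshot("side")
c=s["frame"][130:310,150:390,::-1]
cv2.imwrite("pics/c5.png",cv2.resize(c,None,fx=3,fy=3,interpolation=cv2.INTER_CUBIC))
print(get_obs()["tool_pos"])
```

```text
[0.6228252  0.25396794 0.09903082]
```

View pics/c5.png

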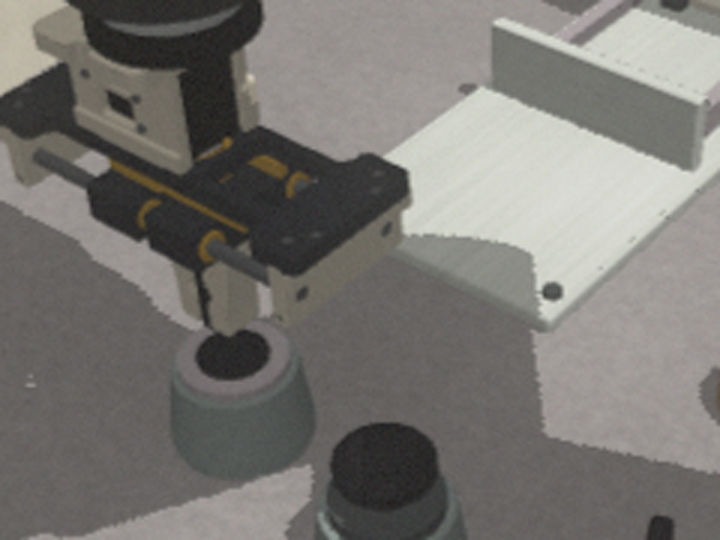

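The closed fingertips end at (228,333), just above the window at (233,355), without touching it. I hold for over 2 s, then withdraw straight up.

>>> play_rows(plan=[[0,0,0,0,0,0],[0,0,0,0,0,0],[0,0,0,0,0,0],[0,0,0,0,0,0],[0,0,0,0,0,0],[0,0,0,0,0,0],[0,0,0,0,0,0],[0,0,0,0,0,0],[0,0,0,0,0,0],[0,0,0,0,0,0],[0,0,0,0,0,0],[0,0,0,0,0,0],[0,0,0,0,0,0],[0,0,0,0,0,0],[0,0,0,0,0,0],[0,0,0,0,0,0],[0,0,0,0,0,0],[0,0,0,0,0,0],[0,0,0,0,0,0],[0,0,0,0,0,0]])

```text
clock: 15.73
tool_pos: [0.6226, 0.2538, 0.0986]
orientation: [180.0, -0.0, -92.4]
force: [0.6, 0.2, 1.1]
opening: 0.0006
gripper_force: 0.0
```

>>> play_rows(plan=[[0,0,0,0,0,0],[0,0,0,0,0,0],[0,0,0,0,0,0],[0,0,0,0,0,0],[0,0,0,0,0,0],[0,0,0,0,0,0],[0,0,-1,0,0,0],[0,0,-3,0,0,0],[0,0,-4,0,0,0],[0,0,-4,0,0,0],[0,0,-4,0,0,0],[0,0,-4,0,0,0],[0,0,-2,0,0,0],[0,0,-1,0,0,0],[0,0,0,0,0,0],[0,0,0,0,0,0],[0,0,0,0,0,0],[0,0,0,0,0,0]])

```text
clock: 17.23
tool_pos: [0.6219, 0.2535, 0.3265]
orientation: [179.8, -0.1, -92.4]
force: [0.1, 0.6, -0.8]
opening: 0.0002
gripper_force: 0.0
```

Run:
```python
from plant import *
o=get_obs();print(o["clock"],o["tool_pos"],o["qvel"])
print(close_job())
```

```text
17.2333 [0.62194976 0.25351753 0.32649794] [ 0.14279323  0.07335999  0.34428941  0.13394988 -0.09898989  0.0449836 ]
the job is handed in; nothing more can be done
None
```

I pushed the carrier home against the rail ends, held the fingertips about 25 mm above the sensor window for over 2 s, drew the hand about 27 cm clear, and handed the job in at 17.2 s; no verdict came back.

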